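# Set up the microscope lamp and hold the camera release

## Task

Get ready for a long exposure, pressing with closed fingertips and picking nothing up: first press the raised half of the big rocker on the power unit fully down, then push the bar-shaped key of the lamp selector fully down so that it stays down, leaving the round key beside it up. Last, press the large button of the round camera release well down where it stands on the worktop, and finish while still holding it down. Leave the other things on the bench where they are.

Things in the scene. Friction and masses are not known exactly. Their poses are not given: they have to be found in the camera images.
- power_unit: Fixed grey box, 90 (x) x 110 (y) x 40 mm high, with one big black rocker lengthwise along its y on top. Origin: centre of its underside, z up; the rocker's raised half lies towards its +y.
- rocker (a joint): Rocker angle in rad, 0 (off, the +y half raised) to 0.34 (on: the +y half level, the other half raised). Two flat halves, each 36 mm long and 34 mm wide, meet in a shallow V over the hinge line, which is parallel to the unit's x, 52 mm above its underside. It starts within 0.05 rad of off. A friction hinge, it stays where it is left; 2 to 4 N on the raised half moves it, it ends on a hard stop.
- rocker_press (a point): Point to press: on the surface of the raised half, 24 mm from the hinge line, 60 mm above the worktop when off and 52 mm when on. It moves with the rocker.
- lamp_selector: Fixed grey box, 80 (x) x 130 (y) x 34 mm high, with two black keys on top: a bar (44 mm along x, 18 mm wide) 32 mm towards +y of the centre, a round one (26 mm across) 32 mm towards -y. Origin: centre of its underside, z up.
- bar_key (a joint): How far the bar-shaped key is pushed down: 0 up, 0.005 m fully down. It moves at about 3 N, stays where it is left and ends on a hard stop.
- bar_key_top (a point): Centre of the bar key's top face, 46 mm above the worktop when up, 12 mm proud of the box; moves with the key.
- round_key (a joint): The same for the round key, which must stay up.
- round_key_top (a point): Centre of the round key's top face, 46 mm above the worktop.
- release: Round grey camera release, a loose puck 76 mm across and 30 mm high, 0.5 kg, with one large black round button in the middle of its top. Origin: centre of its underside.
- release_button (a joint): How far the button is pressed: 0 up, 0.006 m fully down on a hard stop. Sprung: starts to move at about 2 N, fully down at about 5.4 N, comes back up when let go.
- release_top (a point): Centre of the button's top face, 43 mm above the worktop when up; the button is 34 mm across and moves straight down.
- lens_can: Bystander: lens can, 38 mm across, 54 mm high, loose. Origin: centre of underside.
- eyepiece: Bystander: black eyepiece, 39 mm across, 42 mm high, loose. Origin: centre of underside.
- specimen1: Bystander: black round mounted specimen, 30 mm across, 17 mm high, loose.
- specimen3: Bystander: dark red round mounted specimen, 38 mm across, 20 mm high, loose.
- iron_coupon2: Bystander: iron block, 18 x 45 x 16 mm, loose.
- levelling_press: Fixed obstacle beyond the work: hand press about 0.3 m high with a lever on its right whose knob reaches about 0.12 m towards the robot from the origin, 0.26 to 0.31 m up. Keep arm and gripper in front of it; swing from one place to the next with the arm drawn back.
- microscope: Fixed obstacle on the right: microscope about 0.37 m high; a lamp arm stands out to its left (towards +y) to about y = -0.24 at x = 0.68 to 0.73, 0.26 m high. Draw the arm back to pass it.
- specimen_case: Fixed obstacle in the middle: closed grey case, 140 x 200 mm, 60 mm high, between the left and right places.
There are look-alikes about, which are no part of the job. Leave any brown look-alike of the lamp_selector alone.

How it is judged:
By the outcome, as a careful person would: the job done as asked, in the order asked, and still so for the second after the job is handed in, while the arm keeps its last pose, push and grip.
It also fails if it takes over 56 s, if anything falls off the work surface, if the arm or the gripper's body presses on something with over 40 N, if the wrist force passes 120 N, or if a joint passes its speed limit or range.

## Robot

A 6-joint arm with a two-finger parallel gripper is mounted at the origin on a cart in front of the work surface, level with it; the furniture and walls round the work are solid. World frame = base frame: x ahead of the robot, y to its left, z up, the work surface at z = 0. Lengths are in m, angles in rad, forces in N, time in s.
With the tool pointing down it reaches from about 0.25 to 0.725 m from the base axis. Payload 4 kg.
Tool frame: the origin (TCP) lies between the finger pads; the fingertips stand 11 mm ahead of it and the grasp point (between the pads) lies 8 mm behind it; z points along the fingers, y is the line along which they close (so a half turn about z gives the same grasp; the last joint's range is limited). The gripper opens to 85 mm and grips with 20 to 120 N. Pads are 22 mm wide; open, the fingers measure 114 mm over their backs; the gripper's body (76 mm by 85 mm) begins 54 mm behind the grasp point. The pads swing forward as they close: fully open they stand 13 mm farther back than shut.
Start: joints at [-1.203, 0.241, 0.005, 1.335, 0, 1.571], TCP at [0.18, -0.467, 0.214] pointing down, gripper open.
Joint ranges: [-2.72, 2.72], [-1.05, 1.87], [-1.09, 1.28], [-1.99, 2.15], [-1.42, 1.44], [-3.14, 3.14]. Speed limits (rad/s): [2.79, 2.79, 3.14, 3.14, 3.14, 3.14].

## Interface

Orientations are given as a unit quaternion [x, y, z, w].
In Python, from workcell import ctrl gives the robot as it stands.
- The arm moves only by the shell command python3 -m jog 'ROWS'. ROWS is a JSON object of lists of equal length, an entry for each row: "delta_pos": the shift along the world's x, y, z in mm, a list of three; "yaw": the turn about the world's z in degrees; "fingers": the opening, from 0 (shut) to 1 (fully open). A call has 1 to 20 rows; each row is the pose to reach, as a shift and turn from the pose commanded when the call began; what a row does not reach only later rows make up. A row lasts 1/10 s, in which the tool goes at most 50 mm and 8.59 degrees, less where a joint would pass 70% of its speed; a pose out of reach is approached as far as the arm can. A call with a gripper value outside its range is refused whole. The fingers move at their own pace and stop on an object; the grip force is fixed at half the most. Time passes only in rows, so rows that repeat a pose let the fingers close. It gives the time, the measured TCP pose, the force, the opening and the grip force at its end, in the units of the state.
- ctrl.state(): the state, without advancing time (a new reading comes with each control period).
- ctrl.capture(name): name is "scene" or "top"; returns a dict with "img" (384x512x3 uint8, red, green, blue), "K" (3x3 intrinsics, pixels), "world_from_camera" (4x4, takes a point from camera to world coordinates). Camera axes: x right, y down, z forward; pixel columns grow to the right and rows downward; lengths in m; the calibration is good to about 2 mm. A picture is of the moment at which its call begins. There is no depth.
- ctrl.sign_off(): hands the job in; it is judged then, once.
Trained networks look in a picture, given as the dict that the camera call returned (one of the last four; its "shot" number tells which), for a name from the list of things; names that differ only in an ending like _2 or _b are one class to them, and where a whole thing is asked for, a point or a joint stands for the part that bears it (a point fixed in the world has none). Each returns a list of dicts, best first, with "p" (0 to 1); they miss things now and then, are a little off and sometimes report something else, mostly with a low value. They report only what shows in the picture. A call takes as long as a camera call. They do not tell look-alikes from the thing itself.
- ctrl.regions_of(picture, name): "region" (384x512 bool, what is visible of it) and "extent" ([left, top, right, bottom] in pixels, round what is visible of it).
- ctrl.pinpoint(picture, name): "xy" ([column, row] in pixels: a listed point, or the origin of a listed thing).
The state is a dict: "time_s": time; "q": joint angles; "qd": joint speeds; "joint_torque": joint torques, N m; "ee_pos": TCP position; "tcp_rot": TCP orientation; "ft_force": force on the tool from outside, world axes, zero at the start; "moment": the same for the moment, N m; "grip_width": finger opening in m; "finger_force": force on a finger pad.
Only numpy, scipy, OpenCV 4.12 (cv2) and the standard library are available. Lean on these libraries where they do the work, as an engineer would, in place of code of your own. Each camera call takes 0.05 s, during which the arm holds its last target. There are 200 camera calls.

## Working session

There is one attempt and no reset: what is moved stays moved. The work goes in short steps, Python scripts to look and compute and a shell command to move; the robot and the scene stay as the last step left them, time stands still between calls to the robot, and variables do not carry over. Pictures are saved under pics/ and viewed, at most 10 in all, crops included, and the job is handed in when it is done.

```bash
ls; mkdir -p pics; cat > h.py <<'E'
import numpy as np, cv2
from workcell import ctrl
def ray(c,uv,z):
    K=np.array(c["K"]);T=np.array(c["world_from_camera"])
    d=T[:3,:3]@np.linalg.inv(K)@np.array([uv[0],uv[1],1.]);o=T[:3,3]
    return (o+d*(z-o[2])/d[2])
def proj(c,p):
    K=np.array(c["K"]);T=np.array(c["world_from_camera"])
    q=K@(T[:3,:3].T@(np.array(p)-T[:3,3]));return q[:2]/q[2]
def save(c,n): cv2.imwrite("pics/"+n,c["img"][:,:,::-1])
E
python3 - <<'E'
from h import *
for n in("scene","top"):
    c=ctrl.capture(n);save(c,n+"0.png")
    print(n,np.round(np.array(c["world_from_camera"])[:3,3],3))
    for nm,z in(("rocker_press",.06),("power_unit",0),("bar_key_top",.046),("round_key_top",.046),("lamp_selector",0),("release_top",.043),("release",0)):
        for d in ctrl.pinpoint(c,nm)[:3]: print(nm,round(d["p"],2),np.round(d["xy"]),np.round(ray(c,d["xy"],z),3))
s=ctrl.state();print(s["ee_pos"],s["tcp_rot"],s["grip_width"])
E
```

```text
pics
scene [-0.461 -0.837  0.668]
rocker_press 0.6 [126. 181.] [0.435 0.261 0.06 ]
power_unit 0.76 [131. 194.] [0.447 0.258 0.   ]
bar_key_top 0.65 [380. 255.] [ 0.51  -0.652  0.046]
bar_key_top 0.45 [239. 224.] [ 0.431 -0.239  0.046]
round_key_top 0.6 [252. 226.] [ 0.441 -0.283  0.046]
round_key_top 0.55 [401. 262.] [ 0.507 -0.71   0.046]
round_key_top 0.25 [170. 214.] [ 0.359 -0.022  0.046]
lamp_selector 0.89 [245. 231.] [ 0.469 -0.239  0.   ]
lamp_selector 0.58 [386. 275.] [ 0.496 -0.681  0.   ]
release_top 0.62 [143. 172.] [0.559 0.306 0.043]
release 0.67 [147. 180.] [0.574 0.305 0.   ]
top [ 0.454 -0.161  1.336]
rocker_press 0.54 [136. 234.] [0.434 0.263 0.06 ]
power_unit 0.77 [154. 232.] [0.441 0.218 0.   ]
power_unit 0.23 [282. 231.] [ 0.443 -0.255  0.   ]
bar_key_top 0.54 [276. 229.] [ 0.451 -0.232  0.046]
bar_key_top 0.48 [391. 217.] [ 0.494 -0.646  0.046]
bar_key_top 0.33 [230. 243.] [ 0.401 -0.067  0.046]
round_key_top 0.52 [292. 231.] [ 0.443 -0.288  0.046]
round_key_top 0.48 [410. 214.] [ 0.504 -0.716  0.046]
lamp_selector 0.86 [286. 227.] [ 0.457 -0.271  0.   ]
lamp_selector 0.67 [397. 213.] [ 0.509 -0.688  0.   ]
release_top 0.39 [126. 197.] [0.567 0.309 0.043]
release 0.9 [132. 194.] [0.583 0.304 0.   ]
[ 0.17978999 -0.46657614  0.2142335 ] [9.83136666e-01 1.82872346e-01 8.00740007e-06 4.23170671e-05] 0.08540897188374139
```

View pics/scene0.png

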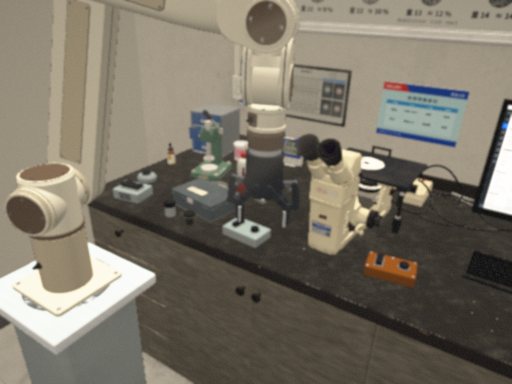

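View pics/top0.png

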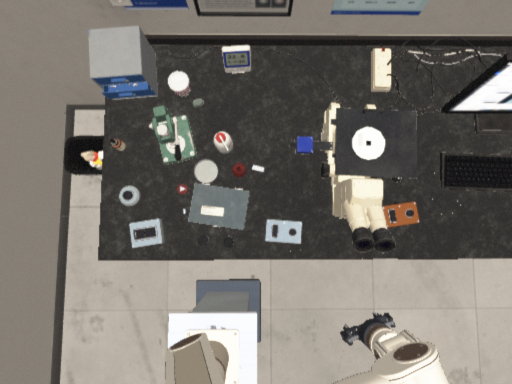

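The scene picture shows the grey power unit at (131,192), the release at (147,177), the grey selector at (246,232) and the brown one at (391,268). The top picture shows the same things at (146,233), (129,196), (284,232) and (402,215).

Candidates in the top picture:
- **Selector:** grey (284,232) or brown (402,215). I choose the grey one.
- **Release:** grey puck with black button (129,196), or the white discs (206,171) and (178,82). I choose (129,196).
- **Power unit:** (146,233) only.

I'll check these in a close crop.

```bash
python3 - <<'E'
from h import *
c=ctrl.capture("top");im=c["img"][:,:,::-1]
a=cv2.resize(im[180:255,105:175],None,fx=5.5,fy=5.5,interpolation=cv2.INTER_CUBIC)
b=cv2.resize(im[180:255,250:320],None,fx=5.5,fy=5.5,interpolation=cv2.INTER_CUBIC)
cv2.imwrite("pics/crop1.png",np.hstack([a,b]))
for nm,z in(("power_unit",.04),("lamp_selector",.034),("release",.03)):
    for d in ctrl.regions_of(c,nm)[:1]:
        m=d["region"].astype(np.uint8)
        cs=max(cv2.findContours(m,0,2)[0],key=cv2.contourArea)
        r=cv2.minAreaRect(cs);P=[ray(c,p,z)[:2] for p in cv2.boxPoints(r)]
        print(nm,d["p"],np.round(r[0],1),np.round(ray(c,r[0],z),3));print(np.round(P,3).tolist())
# dark blobs
g=c["img"].max(2)
for nm,(u0,v0,u1,v1),z in(("unit",(132,223,161,246),.055),("sel",(267,222,301,242),.046),("rel",(121,188,138,206),.043)):
    m=(g[v0:v1,u0:u1]<90).astype(np.uint8)
    n,l,s,ce=cv2.connectedComponentsWithStats(m)
    for i in range(1,n):
        if s[i,4]>15: print(nm,s[i],ce[i]+[u0,v0],np.round(ray(c,ce[i]+[u0,v0],z),3))
E
```

```text
power_unit 0.95 [145.9 232.6] [0.439 0.235 0.04 ]
[[0.482, 0.301], [0.493, 0.181], [0.397, 0.17], [0.386, 0.289]]
lamp_selector 0.81 [283.  231.5] [ 0.442 -0.257  0.034]
[[0.483, -0.192], [0.483, -0.323], [0.4, -0.321], [0.401, -0.191]]
release 0.8 [129.5 195.5] [0.574 0.302 0.03 ]
[[0.572, 0.355], [0.627, 0.302], [0.576, 0.249], [0.521, 0.302]]
unit [  2   5  22  11 171] [144.68421053 232.74269006] [0.439 0.235 0.055]
sel [ 6  3  5 12 45] [274.6        230.15555556] [ 0.447 -0.226  0.046]
sel [22  7  7  6 30] [292.2        231.56666667] [ 0.442 -0.289  0.046]
rel [ 2  3 10  9 62] [127.30645161 194.75806452] [0.575 0.305 0.043]
```

View pics/crop1.png

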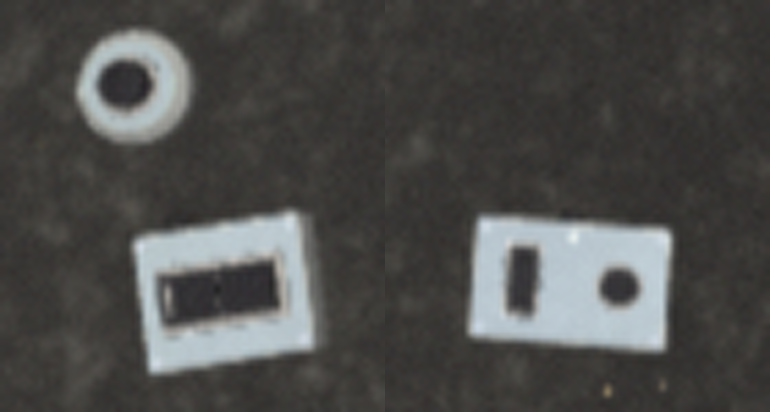

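The crop confirms the choice: the release with its black button is at (127,195), the power unit's rocker runs lengthwise about y at (145,233), and the grey selector has its bar at (275,230) and round key at (292,232). Next I move over the raised (+y) half at about (0.437, 0.259), fingers shut.

```bash
python3 -m jog '{"delta_pos":[[257,726,0],[257,726,0],[257,726,0],[257,726,0],[257,726,0],[257,726,0],[257,726,0],[257,726,0],[257,726,0],[257,726,0],[257,726,0],[257,726,0],[257,726,0],[257,726,0],[257,726,0],[257,726,0],[257,726,0],[257,726,0],[257,726,0]],"yaw":[8,16,24,32,40,48,56,64,72,72,72,72,72,72,72,72,72,72,72],"fingers":[0,0,0,0,0,0,0,0,0,0,0,0,0,0,0,0,0,0,0]}'; python3 -c "
from h import *
s=ctrl.state();print(np.round(s['q'],2),s['tcp_rot'],s['ft_force'])"
```

```text
time_s: 2.9
ee_pos: [0.4363, 0.2583, 0.2142]
tcp_rot: [0.688, 0.725, -0.0, 0.0]
ft_force: [-0.5, -0.3, -0.1]
grip_width: 0.0002
finger_force: 0.0
[ 0.53  0.26  0.02  1.34 -0.    2.05] [ 6.88244098e-01  7.25479077e-01 -4.13434034e-04  2.36336163e-05] [-0.51626274 -0.27833624 -0.06152906]
```

```bash
python3 -m jog '{"delta_pos":[[0,0,-45],[0,0,-90],[0,0,-125],[0,0,-130],[0,0,-130]],"yaw":[0,0,0,0,0],"fingers":[0,0,0,0,0]}'; python3 - <<'E'
from h import *
o=[]
for n in("scene","top"):
    c=ctrl.capture(n);s=ctrl.state()
    t=np.array(s["ee_pos"])-[0,0,.011];u=proj(c,t);print(n,np.round(u,1),np.round(t,4))
    x,y=map(int,u);x=max(x,35);o.append(cv2.resize(c["img"][y-35:y+35,x-35:x+35,::-1],(400,400),interpolation=cv2.INTER_CUBIC))
cv2.imwrite("pics/c2.png",np.hstack(o))
E
```

```text
time_s: 3.4
ee_pos: [0.4362, 0.2582, 0.0842]
tcp_rot: [0.688, 0.725, -0.001, -0.0]
ft_force: [-0.8, 0.6, -0.1]
grip_width: 0.0002
finger_force: 0.0
scene [126.8 177. ] [0.4376 0.2591 0.0747]
top [135.7 233.1] [0.4383 0.2598 0.0755]
```

View pics/c2.png

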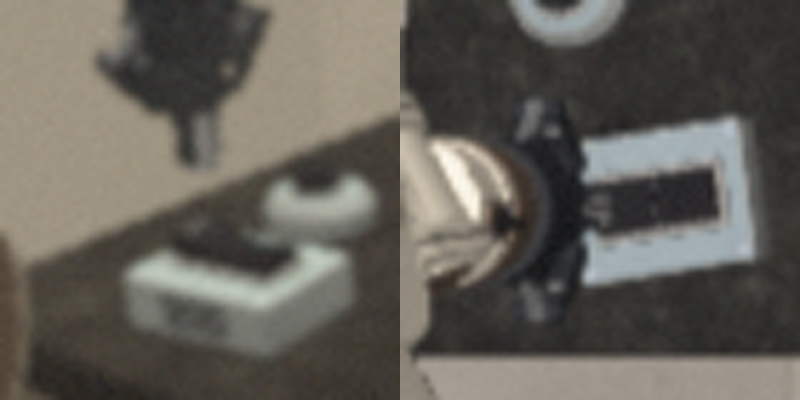

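The tip is above the far (+y, raised) half, on its centre line in the top view (scene crop about (195,165), top crop about (200,205)). I'll go down while watching the force.

```bash
python3 -m jog '{"delta_pos":[[0,0,-5],[0,0,-9],[0,0,-12],[0,0,-14],[0,0,-16],[0,0,-16]],"yaw":[0,0,0,0,0,0],"fingers":[0,0,0,0,0,0]}'
```

```text
time_s: 4.1
ee_pos: [0.4365, 0.2594, 0.0678]
tcp_rot: [0.688, 0.726, -0.0, -0.0]
ft_force: [-0.2, -0.0, 0.0]
grip_width: 0.0002
finger_force: 0.0
```

```bash
python3 -m jog '{"delta_pos":[[0,0,-2],[0,0,-4],[0,0,-5],[0,0,-5]],"yaw":[0,0,0,0],"fingers":[0,0,0,0]}'; python3 -m jog '{"delta_pos":[[0,0,-2],[0,0,-3],[0,0,-3]],"yaw":[0,0,0],"fingers":[0,0,0]}'
```

```text
time_s: 4.5
ee_pos: [0.4366, 0.2594, 0.063]
tcp_rot: [0.688, 0.726, -0.0, -0.0]
ft_force: [-0.2, -0.2, 0.5]
grip_width: 0.0001
finger_force: 0.0
time_s: 4.8
ee_pos: [0.4366, 0.2593, 0.06]
tcp_rot: [0.688, 0.726, -0.0, -0.0]
ft_force: [-0.3, 0.2, 0.4]
grip_width: -0.0001
finger_force: 0.0
```

```bash
python3 - <<'E'
from h import *
o=[]
for n in("scene","top"):
    c=ctrl.capture(n);s=ctrl.state()
    t=np.array(s["ee_pos"])-[0,0,.011];u=proj(c,t);print(n,np.round(u,1),np.round(t,4))
    x,y=map(int,u);x=max(x,30);o.append(cv2.resize(c["img"][y-30:y+30,x-30:x+30,::-1],(400,400),interpolation=cv2.INTER_CUBIC))
cv2.imwrite("pics/c3.png",np.hstack(o))
E
```

```text
scene [127.4 183.4] [0.4367 0.2594 0.0491]
top [138.3 233.4] [0.4368 0.2594 0.0492]
```

View pics/c3.png

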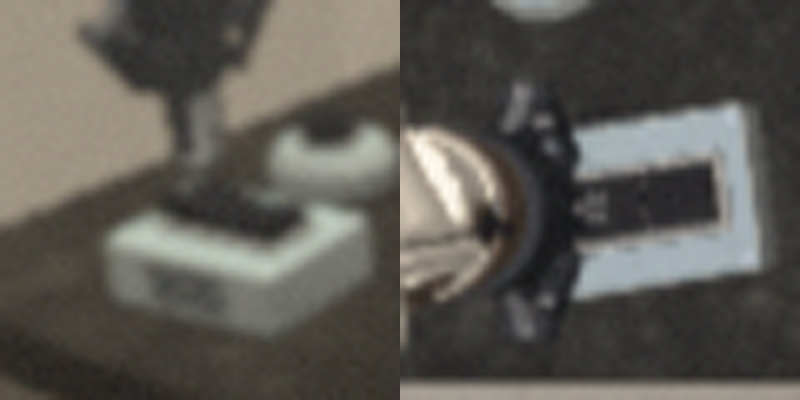

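The tip (scene crop about (200,170)) is just above the raised half (about (190,195)), with no contact force yet. I'll keep descending.

```bash
for i in 1; do :; done; python3 -m jog '{"delta_pos":[[0,0,-2],[0,0,-4],[0,0,-4]],"yaw":[0,0,0],"fingers":[0,0,0]}'; python3 -m jog '{"delta_pos":[[0,0,-2],[0,0,-3],[0,0,-3]],"yaw":[0,0,0],"fingers":[0,0,0]}'
```

```text
time_s: 5.2
ee_pos: [0.4365, 0.2593, 0.0558]
tcp_rot: [0.688, 0.726, -0.0, -0.0]
ft_force: [-0.1, 0.4, 0.4]
grip_width: 0.0001
finger_force: 0.0
time_s: 5.5
ee_pos: [0.4366, 0.2594, 0.053]
tcp_rot: [0.688, 0.726, -0.0, -0.0]
ft_force: [0.7, 0.7, -0.2]
grip_width: -0.0
finger_force: 0.0
```

```bash
python3 -m jog '{"delta_pos":[[0,0,-2],[0,0,-3],[0,0,-3]],"yaw":[0,0,0],"fingers":[0,0,0]}';  python3 - <<'E'
from h import *
o=[]
for n in("scene","top"):
    c=ctrl.capture(n);s=ctrl.state()
    t=np.array(s["ee_pos"])-[0,0,.011];u=proj(c,t);print(n,np.round(u,1),np.round(t,4), s["ft_force"])
    for k in("rocker_press","power_unit"): print([(round(d["p"],2),np.round(d["xy"],1)) for d in ctrl.pinpoint(c,k)[:2]])
    x,y=map(int,u);x=max(x,25);o.append(cv2.resize(c["img"][y-25:y+25,x-25:x+25,::-1],(400,400),interpolation=cv2.INTER_CUBIC))
cv2.imwrite("pics/c4.png",np.hstack(o))
E
```

```text
time_s: 5.8
ee_pos: [0.4366, 0.2593, 0.05]
tcp_rot: [0.688, 0.726, -0.0, -0.0]
ft_force: [-0.1, 0.1, -0.7]
grip_width: 0.0002
finger_force: 0.0
scene [127.7 185.9] [0.4367 0.2594 0.0391] [ 0.15034579 -0.33916835  0.12900554]
[(0.6, array([127.2, 181.3])), (0.41, array([187.3, 225.8]))]
[(0.78, array([130.3, 195.1]))]
top [139.2 233.3] [0.4368 0.2595 0.0393] [ 1.18932389  0.3696545  -0.75960767]
[(0.59, array([136. , 235.5]))]
[(0.56, array([151.4, 233.2]))]
```

View pics/c4.png

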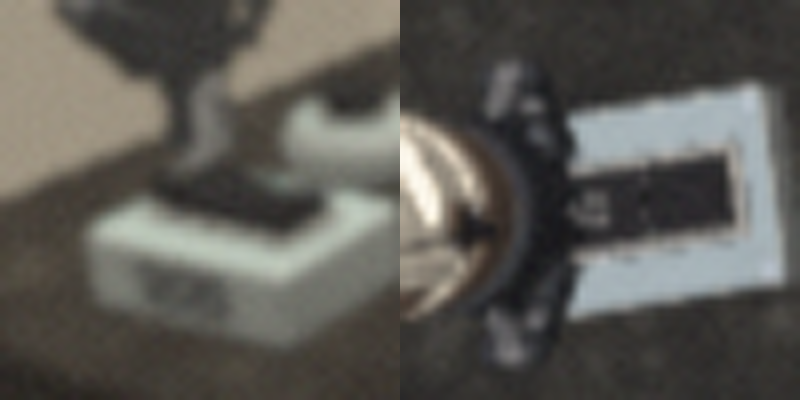

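The tip (scene crop (200,170), pixel (128,182)) is only now reaching the rocker surface, so the fingertips are really about 15 mm shorter than stated. I'll go on down.

```bash
python3 -m jog '{"delta_pos":[[0,0,-2],[0,0,-3],[0,0,-3]],"yaw":[0,0,0],"fingers":[0,0,0]}'; python3 -m jog '{"delta_pos":[[0,0,-2],[0,0,-3],[0,0,-3]],"yaw":[0,0,0],"fingers":[0,0,0]}'
```

```text
time_s: 6.4
ee_pos: [0.4366, 0.2593, 0.0469]
tcp_rot: [0.688, 0.726, -0.0, -0.0]
ft_force: [0.1, -0.1, -0.0]
grip_width: 0.0002
finger_force: 0.0
time_s: 6.7
ee_pos: [0.4368, 0.2594, 0.0441]
tcp_rot: [0.688, 0.726, -0.0, -0.0]
ft_force: [0.1, -0.1, 0.2]
grip_width: -0.0001
finger_force: 0.1
```

```bash
python3 -m jog '{"delta_pos":[[0,0,-2],[0,0,-2]],"yaw":[0,0],"fingers":[0,0]}'; python3 -m jog '{"delta_pos":[[0,0,-2],[0,0,-2]],"yaw":[0,0],"fingers":[0,0]}'; python3 - <<'E'
from h import *
o=[]
for n in("scene","top"):
    c=ctrl.capture(n);s=ctrl.state()
    t=np.array(s["ee_pos"])-[0,0,.011];u=proj(c,t);print(n,np.round(u,1),np.round(t,4), s["ft_force"])
    for k in("rocker_press",): print([(round(d["p"],2),np.round(d["xy"],1)) for d in ctrl.pinpoint(c,k)[:2]])
    x,y=map(int,u);x=max(x,25);o.append(cv2.resize(c["img"][y-25:y+25,x-25:x+25,::-1],(400,400),interpolation=cv2.INTER_CUBIC))
cv2.imwrite("pics/c5.png",np.hstack(o))
E
```

```text
time_s: 6.9
ee_pos: [0.4368, 0.2598, 0.0423]
tcp_rot: [0.688, 0.726, 0.0, -0.0]
ft_force: [0.3, -0.6, 1.6]
grip_width: 0.0002
finger_force: 0.6
time_s: 7.1
ee_pos: [0.437, 0.2598, 0.0403]
tcp_rot: [0.688, 0.726, 0.0, -0.0]
ft_force: [-0.8, 0.6, 2.1]
grip_width: 0.0001
finger_force: 0.8
scene [128.  188.3] [0.437  0.2596 0.0292] [0.18786714 0.89585293 2.32110522]
[(0.65, array([247.1, 235.6])), (0.47, array([126.3, 183. ]))]
top [140.1 233.2] [0.437  0.2595 0.0292] [0.05915339 1.49082174 0.816596  ]
[(0.61, array([136.7, 233.8])), (0.43, array([260. , 172.4]))]
```

View pics/c5.png

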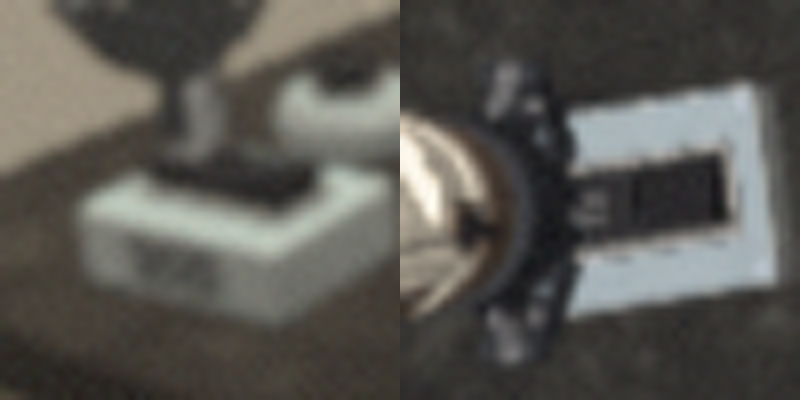

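Contact started at TCP z ≈ 0.043, with about 2 N. The near half (scene crop (280,175)) is already rising. I'll press to the stop.

```bash
python3 -m jog '{"delta_pos":[[0,0,-2],[0,0,-3],[0,0,-3]],"yaw":[0,0,0],"fingers":[0,0,0]}'; python3 -m jog '{"delta_pos":[[0,0,-1],[0,0,-2],[0,0,-2]],"yaw":[0,0,0],"fingers":[0,0,0]}'
```

```text
time_s: 7.6
ee_pos: [0.4369, 0.2596, 0.0371]
tcp_rot: [0.688, 0.726, 0.0, 0.0]
ft_force: [-0.0, 1.6, 1.7]
grip_width: 0.0001
finger_force: 0.9
time_s: 7.9
ee_pos: [0.4369, 0.2595, 0.0351]
tcp_rot: [0.688, 0.726, 0.0, 0.0]
ft_force: [0.5, 1.8, 2.4]
grip_width: -0.0002
finger_force: 1.1
```

```bash
python3 -m jog '{"delta_pos":[[0,0,-1],[0,0,-2],[0,0,-2]],"yaw":[0,0,0],"fingers":[0,0,0]}'; python3 -m jog '{"delta_pos":[[0,0,-1],[0,0,-1]],"yaw":[0,0],"fingers":[0,0]}';python3 -m jog '{"delta_pos":[[0,0,-1],[0,0,-1]],"yaw":[0,0],"fingers":[0,0]}'
```

```text
time_s: 8.2
ee_pos: [0.437, 0.2596, 0.0347]
tcp_rot: [0.688, 0.726, 0.001, 0.0]
ft_force: [-4.1, -0.3, 13.5]
grip_width: -0.0001
finger_force: 6.7
time_s: 8.4
ee_pos: [0.4371, 0.2596, 0.0346]
tcp_rot: [0.688, 0.726, 0.001, 0.0]
ft_force: [-4.8, -0.8, 19.1]
grip_width: 0.0
finger_force: 9.8
time_s: 8.6
ee_pos: [0.4371, 0.2596, 0.0345]
tcp_rot: [0.688, 0.726, 0.001, 0.0]
ft_force: [-7.0, -2.2, 25.6]
grip_width: 0.0003
finger_force: 12.8
```

The rocker is on its stop at 25 N, and TCP z 0.0347 corresponds to 52 mm, so the tip is about 17 mm above the TCP. Now I lift, draw back and go over the selector bar.

```bash
python3 -m jog '{"delta_pos":[[0,0,40],[0,0,90],[0,0,140],[-40,-30,170],[-60,-75,170],[-80,-120,170],[-80,-170,170],[-80,-220,170],[-80,-270,170],[-60,-315,170],[-40,-360,170],[-20,-405,170],[0,-445,170],[10,-485,170],[10,-485,170],[10,-485,170],[10,-485,120],[10,-485,80],[10,-485,60],[10,-485,60]],"yaw":[0,0,0,-2,-4,-5,-5,-5,-5,-5,-5,-5,-5,-5,-5,-5,-5,-5,-5,-5],"fingers":[0,0,0,0,0,0,0,0,0,0,0,0,0,0,0,0,0,0,0,0]}'; python3 - <<'E'
from h import *
o=[]
for n in("scene","top"):
    c=ctrl.capture(n);s=ctrl.state()
    t=np.array(s["ee_pos"])+[0,0,.017];u=proj(c,t);print(n,np.round(u,1),np.round(t,4))
    for nm,z in(("bar_key_top",.046),("round_key_top",.046),("lamp_selector",0),("power_unit",0),("rocker_press",.052),("release_top",.043)):
        for d in ctrl.pinpoint(c,nm)[:2]: print(nm,round(d["p"],2),np.round(d["xy"]),np.round(ray(c,d["xy"],z),3))
    im=c["img"][:,:,::-1]
    x,y=map(int,u);a=cv2.resize(im[y-25:y+25,x-25:x+25],(390,290),interpolation=cv2.INTER_CUBIC)
    x,y=(131,187) if n=="scene" else (140,215)
    b=cv2.resize(im[y-25:y+25,x-25:x+25],(390,290),interpolation=cv2.INTER_CUBIC)
    o.append(np.hstack([a,b]))
cv2.imwrite("pics/c6.png",np.vstack(o))
E
```

```text
time_s: 10.6
ee_pos: [0.4431, -0.2226, 0.0879]
tcp_rot: [0.718, 0.696, -0.002, -0.004]
ft_force: [-0.3, -0.2, 0.1]
grip_width: -0.0001
finger_force: 0.0
scene [237.3 203. ] [ 0.4449 -0.2236  0.1071]
bar_key_top 0.52 [381. 256.] [ 0.509 -0.656  0.046]
bar_key_top 0.43 [239. 224.] [ 0.429 -0.242  0.046]
round_key_top 0.48 [253. 225.] [ 0.451 -0.278  0.046]
round_key_top 0.44 [405. 264.] [ 0.508 -0.72   0.046]
lamp_selector 0.94 [246. 235.] [ 0.449 -0.254  0.   ]
lamp_selector 0.88 [388. 274.] [ 0.503 -0.685  0.   ]
power_unit 0.8 [133. 196.] [0.443 0.246 0.   ]
rocker_press 0.66 [126. 180.] [0.453 0.286 0.052]
release_top 0.75 [188. 222.] [ 0.353 -0.101  0.043]
top [275.6 230. ] [ 0.4477 -0.2259  0.1095]
bar_key_top 0.52 [393. 214.] [ 0.502 -0.657  0.046]
round_key_top 0.59 [410. 217.] [ 0.493 -0.717  0.046]
lamp_selector 0.71 [399. 212.] [ 0.512 -0.695  0.   ]
power_unit 0.77 [148. 233.] [0.437 0.239 0.   ]
rocker_press 0.72 [134. 236.] [0.426 0.272 0.052]
release_top 0.59 [127. 197.] [0.568 0.306 0.043]
```

View pics/c6.png

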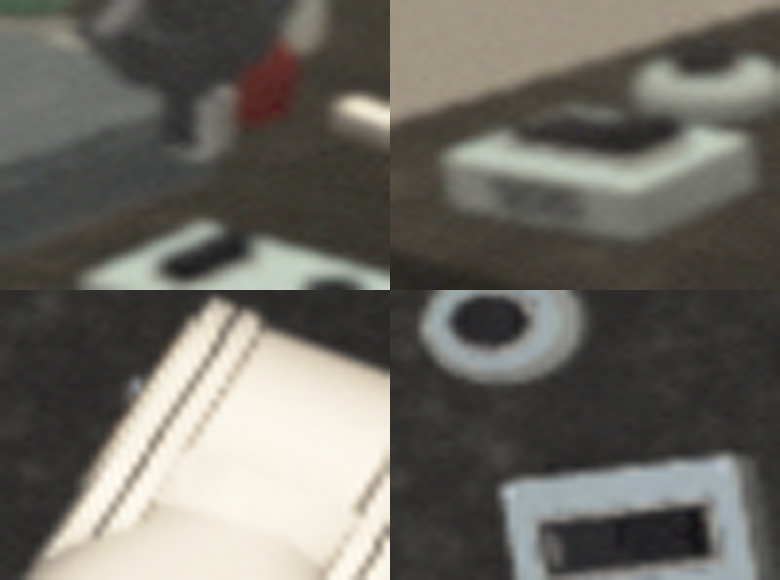

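```bash
python3 - <<'E'
from h import *
c=ctrl.capture("scene");g=c["img"].max(2)
print(proj(c,[.447,-.226,.046]),proj(c,[.442,-.289,.046]),proj(c,[.442,-.289,.034]))
m=(g[214:240,225:268]<75).astype(np.uint8)
n,l,s,ce=cv2.connectedComponentsWithStats(m)
for i in range(1,n):
    if s[i,4]>12: print(s[i],ce[i]+[225,214],np.round(ray(c,ce[i]+[225,214],.040),3))
s=ctrl.state();print(s["ee_pos"],s["time_s"])
E
```

```text
[238.19828637 220.37953387] [254.41249468 226.90582156] [254.31033204 230.30085046]
[  0   0  43  13 312] [249.         218.12179487] [ 0.487 -0.24   0.04 ]
[27 13  6  5 26] [254.5 229. ] [ 0.44  -0.291  0.04 ]
[ 0 22  9  4 20] [227.75 238.1 ] [ 0.352 -0.254  0.04 ]
[ 0.44674553 -0.22560989  0.09122454] 11.35
```

Both cameras agree on the bar at (0.447, -0.226), and the tip is over it. Pressing down, with contact expected at TCP z ≈ 0.029.

```bash
python3 -m jog '{"delta_pos":[[0,0,-40],[0,0,-54],[0,0,-54],[0,0,-57],[0,0,-60],[0,0,-60]],"yaw":[0,0,0,0,0,0],"fingers":[0,0,0,0,0,0]}'; python3 -m jog '{"delta_pos":[[0,0,-2],[0,0,-4],[0,0,-4]],"yaw":[0,0,0],"fingers":[0,0,0]}';python3 -m jog '{"delta_pos":[[0,0,-2],[0,0,-3],[0,0,-3]],"yaw":[0,0,0],"fingers":[0,0,0]}'
```

```text
time_s: 11.95
ee_pos: [0.4473, -0.2259, 0.0318]
tcp_rot: [0.719, 0.695, 0.0, 0.001]
ft_force: [0.3, -0.0, -0.4]
grip_width: -0.0001
finger_force: 0.0
time_s: 12.25
ee_pos: [0.4474, -0.2258, 0.0276]
tcp_rot: [0.719, 0.695, 0.0, 0.001]
ft_force: [0.5, -0.3, 0.3]
grip_width: 0.0
finger_force: 0.4
time_s: 12.55
ee_pos: [0.4473, -0.2258, 0.0243]
tcp_rot: [0.719, 0.695, 0.0, 0.001]
ft_force: [1.1, -0.6, 2.7]
grip_width: 0.0003
finger_force: 0.9
```

```bash
python3 -m jog '{"delta_pos":[[0,0,-2],[0,0,-3],[0,0,-3]],"yaw":[0,0,0],"fingers":[0,0,0]}';python3 -m jog '{"delta_pos":[[0,0,-1],[0,0,-2],[0,0,-2]],"yaw":[0,0,0],"fingers":[0,0,0]}'
```

```text
time_s: 12.85
ee_pos: [0.4474, -0.2259, 0.0238]
tcp_rot: [0.719, 0.695, 0.0, 0.001]
ft_force: [-3.3, 2.4, 19.7]
grip_width: 0.0002
finger_force: 10.1
time_s: 13.15
ee_pos: [0.4475, -0.2259, 0.0237]
tcp_rot: [0.719, 0.695, 0.001, 0.002]
ft_force: [-9.5, 4.5, 33.6]
grip_width: 0.0002
finger_force: 16.8
```

The bar key is on its stop: TCP z stopped at 0.0237 with 34 N. Next the release at about (0.575, 0.305), drawing back between places.

```bash
python3 -m jog '{"delta_pos":[[0,0,40],[0,0,90],[0,0,140],[-30,20,170],[-60,55,180],[-80,100,180],[-80,150,180],[-80,200,180],[-80,250,180],[-80,300,180],[-80,350,180],[-80,400,180],[-70,445,180],[-50,490,180],[-20,531,180],[25,531,180],[70,531,180],[110,531,180],[128,531,180],[128,531,180]],"yaw":[0,0,0,0,0,0,0,0,0,0,0,0,0,0,0,0,0,0,0,0],"fingers":[0,0,0,0,0,0,0,0,0,0,0,0,0,0,0,0,0,0,0,0]}'; python3 -m jog '{"delta_pos":[[0,0,-40],[0,0,-80],[0,0,-120],[0,0,-120],[0,0,-120]],"yaw":[0,0,0,0,0],"fingers":[0,0,0,0,0]}';python3 - <<'E'
from h import *
o=[]
for n in("scene","top"):
    c=ctrl.capture(n);s=ctrl.state()
    t=np.array(s["ee_pos"])+[0,0,.017];u=proj(c,t);print(n,np.round(u,1),np.round(t,4),proj(c,[.575,.305,.043]))
    for nm,z in(("release_top",.043),("release",0)):
        for d in ctrl.pinpoint(c,nm)[:2]: print(nm,round(d["p"],2),np.round(d["xy"],1),np.round(ray(c,d["xy"],z),3))
    im=c["img"][:,:,::-1]
    v=[(146,178),(246,228)] if n=="scene" else [(135,205),(284,231)]
    o.append(np.hstack([cv2.resize(im[y-25:y+25,x-25:x+25],(390,290),interpolation=cv2.INTER_CUBIC) for x,y in v]))
cv2.imwrite("pics/c7.png",np.vstack(o))
E
```

```text
time_s: 15.15
ee_pos: [0.5764, 0.3045, 0.1967]
tcp_rot: [0.72, 0.694, -0.001, -0.0]
ft_force: [-0.0, -0.7, -0.4]
grip_width: -0.0002
finger_force: 0.0
time_s: 15.65
ee_pos: [0.5733, 0.3052, 0.0791]
tcp_rot: [0.719, 0.695, -0.001, -0.0]
ft_force: [1.6, 0.3, 0.9]
grip_width: -0.0003
finger_force: 0.0
scene [144.9 157.5] [0.575  0.306  0.0981] [146.36728424 170.48002303]
release_top 0.5 [146.7 169.9] [0.58  0.308 0.043]
release_top 0.18 [187.6 225.9] [ 0.335 -0.116  0.043]
release 0.7 [149.9 178.3] [ 0.595  0.311 -0.   ]
top [121.1 192.9] [0.5764 0.3065 0.0995] [127.42120102 194.85564292]
release_top 0.49 [126.5 195.4] [0.573 0.308 0.043]
release_top 0.37 [186.5 188.3] [0.599 0.093 0.043]
release 0.85 [129.8 194.5] [0.58  0.312 0.   ]
```

View pics/c7.png

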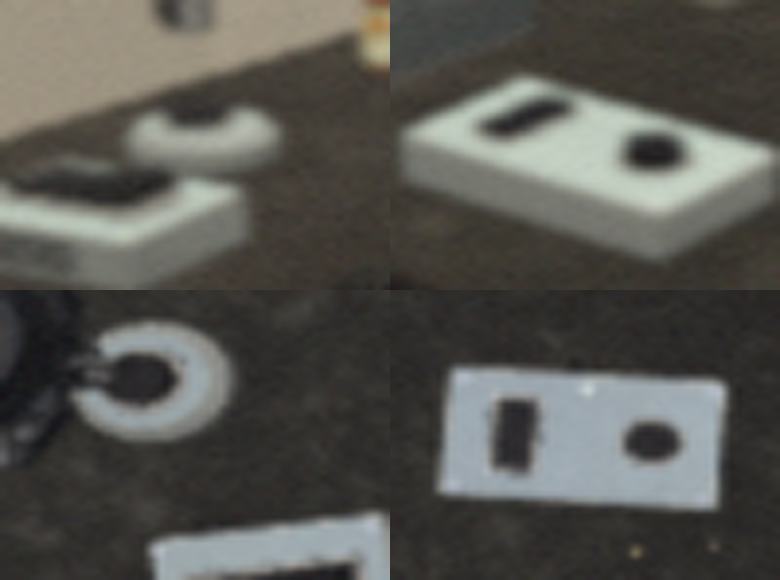

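The bar key is low and the round key still up (scene crop (525,118) versus (655,150)). The tip is above the release button (scene crop (195,113)) at about (0.576, 0.306). Pressing down.

```bash
python3 -m jog '{"delta_pos":[[0,0,-30],[0,0,-46],[0,0,-50],[0,0,-52],[0,0,-54],[0,0,-54]],"yaw":[0,0,0,0,0,0],"fingers":[0,0,0,0,0,0]}'; python3 -m jog '{"delta_pos":[[0,0,-2],[0,0,-4],[0,0,-4]],"yaw":[0,0,0],"fingers":[0,0,0]}'; python3 -c "
from h import *
s=ctrl.state();print(s['ee_pos'],s['ft_force'])"
```

```text
time_s: 16.55
ee_pos: [0.5755, 0.3058, 0.0263]
tcp_rot: [0.719, 0.695, 0.001, 0.0]
ft_force: [-0.9, -0.5, -0.1]
grip_width: -0.0002
finger_force: 0.0
time_s: 16.85
ee_pos: [0.5756, 0.3059, 0.0221]
tcp_rot: [0.719, 0.695, 0.001, 0.0]
ft_force: [0.0, 0.3, 2.8]
grip_width: 0.0
finger_force: 2.0
[0.57562669 0.30587624 0.02210192] [0.00320786 0.32232496 2.81988897]
```

```bash
python3 -m jog '{"delta_pos":[[0,0,-1],[0,0,-2],[0,0,-3],[0,0,-3],[0,0,-3]],"yaw":[0,0,0,0,0],"fingers":[0,0,0,0,0]}'; python3 -m jog '{"delta_pos":[[0,0,-1],[0,0,-1],[0,0,-1],[0,0,-1]],"yaw":[0,0,0,0],"fingers":[0,0,0,0]}'
```

```text
time_s: 17.35
ee_pos: [0.5757, 0.3059, 0.02]
tcp_rot: [0.719, 0.695, 0.001, 0.0]
ft_force: [-0.5, -0.1, 9.8]
grip_width: 0.0004
finger_force: 4.9
time_s: 17.75
ee_pos: [0.5757, 0.3059, 0.0199]
tcp_rot: [0.719, 0.695, 0.001, 0.0]
ft_force: [-1.9, -1.5, 13.7]
grip_width: 0.0001
finger_force: 6.9
```

The button is on its stop and held at about 14 N, so I'm handing in.

```bash
python3 -c "
from workcell import ctrl
print(ctrl.sign_off())"
```

```text
the job is handed in; nothing more can be done
None
```

Job handed in at about 18 s: the rocker was pressed to its stop, then the bar key pressed to its stop with the round key left up, and the release button is still held fully down at about 14 N.

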